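Put the swing bucket away in the drawer

TASK

Lift the yellow swing bucket, with the green bath toy in it, straight up off its blue stand without letting it swing or catch, keep it level, and set it down gently, standing upright, in the open drawer. Then push the drawer gently fully shut with the toy still in the bucket; leave the pump bottle, comb and rattle alone.

Things in the scene. Friction and masses are not known exactly. Their poses are not given: they have to be found in the camera images.
- stand: Blue stand fixed to the table, pose varies. Origin: centre of its underside on the table, z up. Base 130 (x) x 150 (y) x 12 mm. Two upright cheeks, 10 mm thick, 42 mm wide (x), centred at y = -51 and +51 mm, top at z = 119 mm, each with a slot open at the top, 14 mm wide (x), 28 mm deep. The bucket hangs by its pins in these slots, free to swing about y, and comes off straight up only.
- stand_pivot (a point): Middle of the stand's pivot line: 95 mm above the table, midway between the cheeks; the bucket's pins lie here along the stand's y, on the slot floors (91 mm). They must rise 33 mm to be clear above the cheeks. The hanging bucket's underside is 37 mm above the table. Axes as the stand's.
- bucket: Yellow round bucket, about 0.2 kg, radius 31 mm at the flat foot, 38 mm at the rim, 75 mm high to the rim, 115 mm to the top of its handle. Origin: centre of its underside, z up, y along its pivot pins and along the stand's y. Steel pins of 8 mm diameter at z = 58 mm with 18 mm heads outside the cheeks, 128 mm over all. Off the stand it stands by itself on its foot.
- bucket_grip (a point): Centre of the bucket's white handle bar, on the bucket's axis, 104 mm above its underside, 30 mm above the rim, 46 mm above the pins. The bar is fixed rigidly to the bucket and measures 14 mm (x) by 76 mm (y, along the pins) by 22 mm (z); 66 mm is free between its two legs. Grip it across x from above, at its middle. Axes as the bucket's.
- toy_center (a point): Centre of the green bath toy, a small round whale, 38 mm across, 26 mm high, about 0.04 kg, that lies loose on the bucket's floor (floor 6 mm thick).
- cabinet_edge (a point): Middle of the front top edge of the body of a white one-drawer unit fixed to the table, 165 mm above the table; pose varies. The unit is 230 (x) x 240 (y) x 165 mm high and reaches 215 mm behind this point; its front looks to its own -x, towards the robot. It does not move with the drawer. Axes: x into the unit, z up. 131 mm of clear height above the drawer's floor inside.
- cabinet_drawer0 (a joint): Drawer opening in m: 0 fully shut, 0.158 fully open. The drawer slides out along the unit's -x and starts open (0.135 or more). About 1 N plus light damping moves it, and it stays where it is left.
- drawer_place (a point): Point on the drawer's inner floor, 22 mm above the table, mid-width, 76 mm behind the inner face of the drawer's front; moves with the drawer. Axes as cabinet_edge's. Inner floor 185 (x) x 198 (y) mm. Front's top edge 153 mm above the table, side walls 143 mm. Fully open, one can reach in from 76 mm before to 76 mm behind it (less behind by what the drawer is less open).
- cabinet_drawer0_handle (a point): Middle of the dark bar handle on the drawer's front, 127 mm above the table, 35 mm in front of the front's face; bar 120 mm long along the unit's y. Pushing it along the unit's +x (into it) shuts the drawer.
- pump_bottle: White pump bottle, 60 mm diameter, 170 mm high, standing. Bystander. Origin: centre of its underside.
- comb: Dark wooden comb, 150 x 36 x 8 mm, lying flat. Bystander. Origin: centre of its underside.
- rattle: Orange rattle, 140 x 52 x 26 mm, lying flat. Bystander. Origin: on its underside, near its middle.
There are look-alikes about, which are no part of the job. There is more than one size of the stand; the one meant has the size given above. There is more than one size of the bucket; the job needs the larger.

How it is judged (in metres and radians):
On the way, in this order (a step that is already met when the one before it is completed fails the run):
1. the bucket is lifted clear above the stand, level, with the toy in it (z of bucket_grip in the frame of stand above 0.175 m and angle between bucket_grip's own z axis and vertical below 0.3 rad and horizontal distance between toy_center and bucket_grip below 0.035 m and distance between toy_center and bucket_grip below 0.105 m), for 0.2 s.
2. the bucket stands upright on the floor of the open drawer, let go, with the toy in it (x of bucket_grip in the frame of drawer_place between -0.06 and 0.06 m and y of bucket_grip in the frame of drawer_place between -0.07 and 0.07 m and z of bucket_grip in the frame of drawer_place between 0.096 and 0.112 m and angle between bucket_grip's own z axis and vertical below 0.12 rad and horizontal distance between toy_center and bucket_grip below 0.035 m and distance between toy_center and bucket_grip below 0.105 m and value of joint cabinet_drawer0 above 0.08 m and contact force between the fingers and bucket below 0.1 N and linear speed of bucket below 0.03 m/s), for 0.3 s.
At the end, for the whole second after the job is handed in: The drawer is shut to within 6 mm; the bucket stands upright (within 0.12 rad) and at rest on the drawer's floor inside it; the toy is in the bucket; the bottle, comb and rattle are within 30 mm of where they were (x of bucket_grip in the frame of drawer_place between -0.06 and 0.06 m and y of bucket_grip in the frame of drawer_place between -0.07 and 0.07 m and z of bucket_grip in the frame of drawer_place between 0.096 and 0.112 m and angle between bucket_grip's own z axis and vertical below 0.12 rad and horizontal distance between toy_center and bucket_grip below 0.035 m and distance between toy_center and bucket_grip below 0.105 m and value of joint cabinet_drawer0 below 0.006 m and linear speed of bucket below 0.02 m/s and distance of each of pump_bottle, comb, rattle from where it was at the start of the episode below 0.03 m); the robot touches nothing.
It fails at once if the bucket swings or tips more than 0.35 rad from upright (angle between bucket_grip's own z axis and vertical above 0.35 rad).
It fails at once if the bucket catches on the stand: more than 25 N between them (contact force between bucket and stand above 25 N).
It fails at once if the bucket is dropped, or jolted by slamming the drawer: faster than 0.5 m/s with no finger on it (linear speed of bucket above 0.5 m/s and contact force between the fingers and bucket below 0.1 N).
It fails at once if the bottle, comb or rattle is moved by more than 30 mm, or the bottle tips (distance of any of pump_bottle, comb, rattle from where it was at the start of the episode above 0.03 m or angle between pump_bottle's own z axis and vertical above 0.3 rad).
It also fails if it takes over 69 s, if anything falls off the work surface, if the arm or the gripper's body presses on something with over 40 N, if the wrist force passes 120 N, or if a joint passes its speed limit or range.

ROBOT

A 7-joint arm with a two-finger parallel gripper is mounted at the origin on the work surface. World frame = base frame: x ahead of the robot, y to its left, z up, the work surface at z = 0. Lengths are in mm, angles in degrees, forces in N, time in s.
With the tool pointing down it reaches from about 400 to 875 mm from the base axis. Payload 4.4 kg.
Tool frame: the origin (TCP) lies midway between the tips of the shut fingers; the grasp point (between the pads) lies 19 mm behind it (manip.hold_point_z is the distance from the TCP to the grasp point, in mm); z points along the fingers, y is the direction in which the jaws open and shut (so a half turn about z gives the same grasp; the last joint's range is limited). The gripper opens to 85 mm and grips with 20 to 120 N. Pads are 22 mm wide; open, the fingers measure 114 mm over their backs; the gripper's body (76 mm by 85 mm) begins 54 mm behind the grasp point. The pads swing forward as they close: fully open they stand 13 mm farther back than shut.
Start: joints at [-80.088, 36.005, 2.206, 86.941, -1.547, 57.084, -1.146], TCP at [153.723, 631.575, 231.313] pointing down, gripper open.
Joint ranges: [-175.42, 175.42], [-21.48, 121.26], [-71.46, 75.88], [10.55, 141.38], [-63.04, 243.04], [13.31, 113.54], [-168.57, 168.57]. Speed limits (degrees/s): [147.25, 147.25, 180, 180, 180, 180, 180].

INTERFACE

Orientations are given as a 3x3 rotation matrix whose columns are the frame's x, y, z axes.
In Python, from cell import manip gives the robot as it stands.
- The arm moves only by the tool step_arm, never from a script. Its argument "deltas" is text: rows parted by semicolons, each of 4 numbers parted by spaces: the shift along the world's x, y, z in cm, then the turn about the world's z in degrees. In form: x y z spin; .... A call has 1 to 5 rows; each row shifts and turns the pose as measured when the row begins; what a row does not reach is not made up. A row lasts 1/10 s, in which the tool goes at most 50 mm and 8.59 degrees, less where a joint would pass 70% of its speed; a pose out of reach is approached as far as the arm can. A call is refused whole if a number of a shift passes 5 or a number of a turn 8.59, either way. A call with a gripper value outside its range is refused whole. "claw" is the closure, from 0 (fully open) to 1 (shut), set as the call begins (left out, the last holds). The fingers move at their own pace and stop on an object; the grip force is fixed at half the most. Time passes only in rows, so rows that do not move let the fingers close. It gives the time, the measured TCP pose, the force and the opening at its end, in the units of the state.
- manip.observe(): the state, without advancing time (a new reading comes with each control period).
- manip.get_image(name): name is "side" or "top" or "wrist"; returns the picture (400x640x3 uint8, red, green, blue); there is no depth.
- manip.camera_model(name): a dict with "fx", "fy", "cx", "cy" (pixels), "T" (4x4, takes a point from camera to world coordinates); the wrist camera has in their place "mount" (4x4, takes a point from camera to tool coordinates, whose origin is the TCP and whose axes are the flange's). Camera axes: x right, y down, z forward; pixel columns grow to the right and rows downward; lengths in mm; the calibration is good to about 2 mm. A picture is of the moment at which its call begins: read the wrist's pose just before it. camera_model takes no time and is no camera call.
- manip.sign_off(): hands the job in, once; it reports no verdict.
The state is a dict: "clock": time; "joint_pos": joint angles; "qd": joint speeds; "joint_efforts": joint torques, N m; "position": TCP position; "ee_rot": TCP orientation; "wrist_force": force on the tool from outside, world axes, zero at the start; "wrist_torque": the same for the moment, N m; "width": opening from 0.0 (shut) to 1.0 (fully open).
Only numpy, scipy, OpenCV 4.12 (cv2) and the standard library are available. Lean on these libraries where they do the work, as an engineer would, in place of code of your own. Each camera call takes 0.05 s, during which the arm holds its last target.

## Working session

There is one attempt and no reset: what is moved stays moved. The work goes in short steps, Python scripts to look and compute and a tool call to move; the robot and the scene stay as the last step left them, time stands still between calls to the robot, and variables do not carry over. Pictures are saved under pics/ and viewed, and the job is handed in when it is done.

Besides the shell and the picture viewer there is one more tool, called after ">>>" as name(argument=value, ...) on one line, values as JSON. step_arm: Moves the arm, as the interface text tells. Its arguments: {"type":"object","properties":{"deltas":{"type":"string"},"claw":{"type":"number"}},"required":["deltas"]}

```bash
ls; mkdir -p pics; python3 - <<'E'
from cell import manip
import cv2,numpy as np,json
s=manip.observe();print({k:np.round(v,2).tolist() for k,v in s.items()}, manip.hold_point_z)
for n in ("side","top","wrist"):
    im=manip.get_image(n);cv2.imwrite(f"pics/{n}0.png",im[:,:,::-1])
    m=manip.camera_model(n);print(n,{k:np.round(v,3).tolist() for k,v in m.items()})
E
```

```text
pics
{'clock': 0.0, 'joint_pos': [-80.09, 36.06, 2.2, 87.0, -1.55, 57.08, -1.14], 'qd': [-0.0, 0.0, -0.02, -0.06, -0.1, 0.07, 0.0], 'joint_efforts': [0.0, -56.34, 1.23, -19.35, 0.01, 0.01, 0.0], 'position': [153.56, 630.95, 230.39], 'ee_rot': [[-0.97, 0.24, -0.0], [0.24, 0.97, -0.0], [-0.0, -0.0, -1.0]], 'wrist_force': [-0.32, 0.31, 0.57], 'wrist_torque': [0.01, 0.02, -0.01], 'width': 1.0} 18.700000000000003
side {'fx': 459.665, 'fy': 459.665, 'cx': 321.125, 'cy': 190.249, 'T': [[0.998, -0.046, 0.043, 476.756], [-0.063, -0.754, 0.654, -629.098], [0.002, -0.656, -0.755, 1000.81], [0.0, 0.0, 0.0, 1.0]]}
top {'fx': 504.687, 'fy': 504.687, 'cx': 325.681, 'cy': 203.203, 'T': [[-0.026, -0.989, 0.149, 342.754], [-1.0, 0.026, -0.0, 132.985], [-0.003, -0.149, -0.989, 1260.06], [0.0, 0.0, 0.0, 1.0]]}
wrist {'fx': 334.696, 'fy': 334.696, 'cx': 320.428, 'cy': 198.364, 'mount': [[-0.001, -0.949, -0.315, 81.175], [1.0, -0.001, -0.001, -0.581], [0.001, -0.315, 0.949, -142.415], [0.0, 0.0, 0.0, 1.0]]}
```

View pics/side0.png

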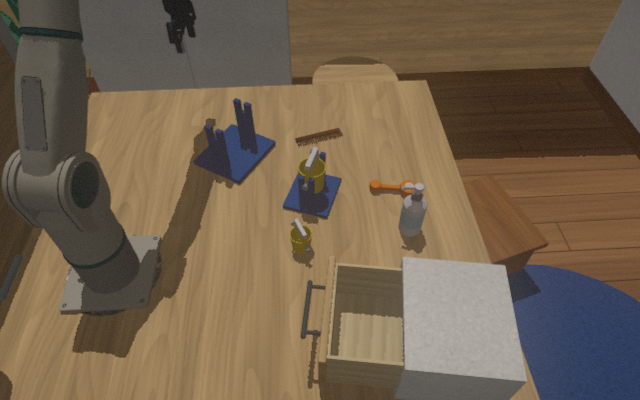

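View pics/top0.png

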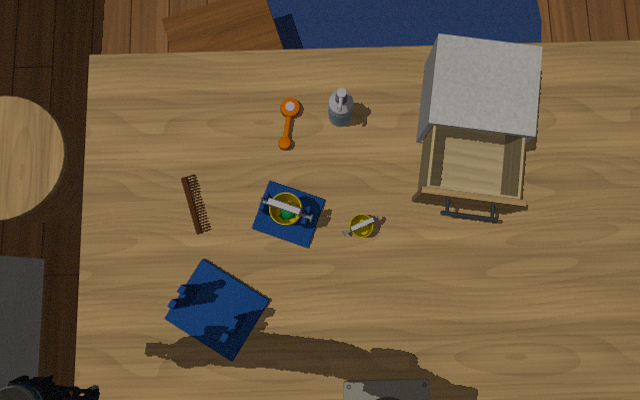

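View pics/wrist0.png

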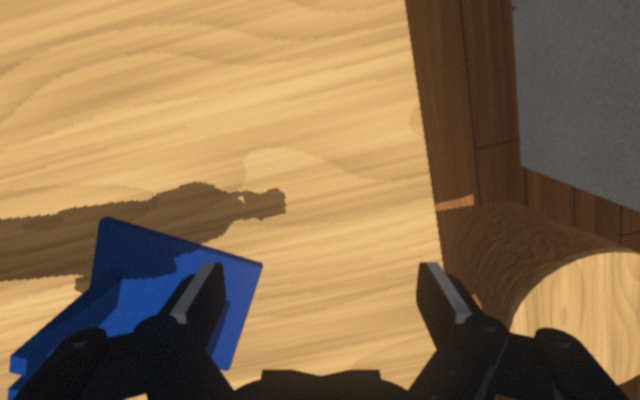

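The top view shows a yellow bucket hanging in a blue stand at (286,210) with green inside, and a smaller free-standing bucket at (362,226). An empty blue stand is at (218,310), and the open drawer is at (472,165). The decoys are the small bucket and the larger empty stand. My choice is the bucket at (286,210), checked next in a close crop.

```bash
python3 - <<'E'
import cv2,numpy as np
t=cv2.imread("pics/top0.png");s=cv2.imread("pics/side0.png")
a=cv2.resize(t[170:260,240:400],(800,450),interpolation=cv2.INTER_CUBIC)
cv2.imwrite("pics/crop_top.png",a)
b=cv2.resize(s[135:265,270:370],(600,780)[:2] and (460,598),interpolation=cv2.INTER_CUBIC)
cv2.imwrite("pics/crop_side.png",b)
c=cv2.resize(t[30:230,410:550],(420,600),interpolation=cv2.INTER_CUBIC);cv2.imwrite("pics/crop_dr.png",c)
E
```

```text
(no output)
```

View pics/crop_top.png

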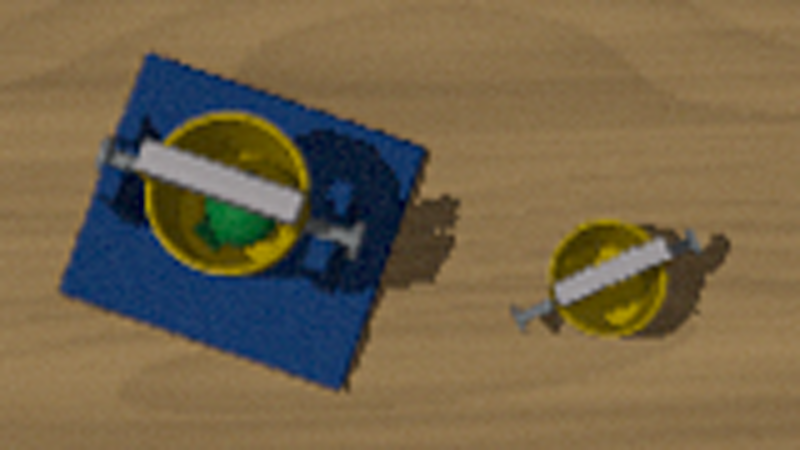

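View pics/crop_side.png

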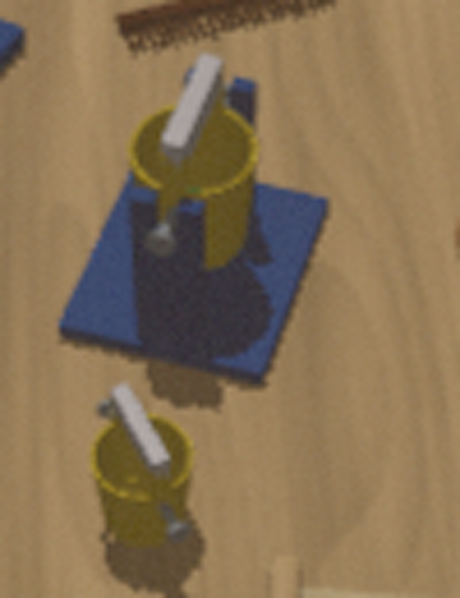

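View pics/crop_dr.png

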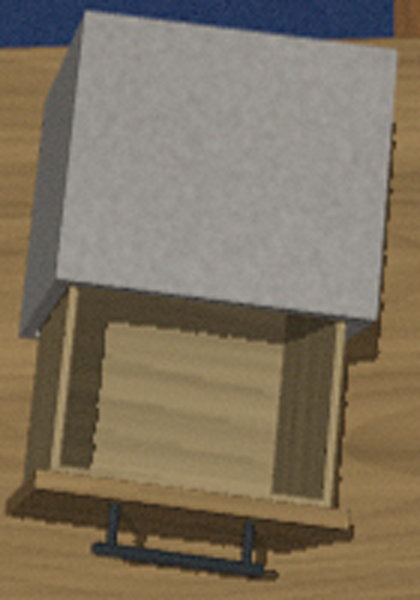

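The crop confirms that the large bucket hangs in the stand with the green toy inside it. The small bucket at (362,226) is empty and stands free. Next I measure with masks and rays.

```bash
cat > h.py <<'E'
import cv2,numpy as np
from cell import manip
def ray(n,uv):
    m=manip.camera_model(n);T=np.array(m["T"])
    d=np.array([(uv[0]-m["cx"])/m["fx"],(uv[1]-m["cy"])/m["fy"],1.]);return T[:3,3],T[:3,:3]@d
def onz(n,uv,z):
    o,d=ray(n,uv);return o+d*(z-o[2])/d[2]
def tri(n1,u1,n2,u2):
    o1,d1=ray(n1,u1);o2,d2=ray(n2,u2)
    A=np.c_[d1,-d2];t=np.linalg.lstsq(A,o2-o1,rcond=None)[0]
    p,q=o1+d1*t[0],o2+d2*t[1];return (p+q)/2,np.linalg.norm(p-q)
def rect(mask):
    cs=cv2.findContours(mask,cv2.RETR_EXTERNAL,cv2.CHAIN_APPROX_NONE)[0]
    c=max(cs,key=cv2.contourArea);return cv2.minAreaRect(c),c
E
python3 - <<'E'
from h import *
np.set_printoptions(precision=1,suppress=True)
t=cv2.imread("pics/top0.png");s=cv2.imread("pics/side0.png")
def hsv(i): return cv2.cvtColor(i,cv2.COLOR_BGR2HSV)
res={}
for n,im,roi in (("top",t,(255,190,310,225)),("side",s,(300,142,325,180))):
    h=hsv(im);m=((h[...,1]<45)&(h[...,2]>125)).astype(np.uint8)*255
    k=np.zeros_like(m);x0,y0,x1,y1=roi;k[y0:y1,x0:x1]=m[y0:y1,x0:x1]
    r,c=rect(k);print(n,r);res[n]=r[0];b=cv2.boxPoints(r);print(b)
    for z in (152,):print([onz(n,p,z)[:2] for p in b], onz(n,r[0],z))
print(tri("top",res["top"],"side",res["side"]))
# stand base
h=hsv(t);m=cv2.inRange(h,(105,110,30),(130,255,255));k=np.zeros_like(m);k[175:250,248:330]=m[175:250,248:330]
r,c=rect(k);b=cv2.boxPoints(r);P=np.array([onz("top",p,12)[:2] for p in b]);print("stand",b,P,P.mean(0),np.linalg.norm(P-np.roll(P,1,0),axis=1))
# ellipse of rim
m=cv2.inRange(h,(20,120,60),(32,255,255));k=np.zeros_like(m);k[185:230,262:308]=m[185:230,262:308]
r,c=rect(k);c=cv2.convexHull(c);e=cv2.fitEllipse(c);print("rim",e,onz("top",e[0],112))
# cabinet top
m=((h[...,1]<40)&(h[...,2]>110)).astype(np.uint8)*255;k=np.zeros_like(m);k[30:140,415:545]=m[30:140,415:545]
r,c=rect(k);b=cv2.boxPoints(r);print("cab",b);P=np.array([onz("top",p,165)[:2] for p in b]);print(P,np.linalg.norm(P-np.roll(P,1,0),axis=1))
f=lambda x,y:(410+x/3,30+y/3)
C=np.array([onz("top",f(*p),165)[:2] for p in ((58,280),(378,320),(397,52),(85,12))]);print(C,np.linalg.norm(C-np.roll(C,1,0),axis=1))
print("handle",[onz("top",f(*p),127) for p in ((97,548),(268,573))])
print("front top inner",[onz("top",f(*p),153) for p in ((38,470),(350,514))])
print("walls back-left/right z143",[onz("top",f(*p),143) for p in ((52,468),(73,285),(333,505),(343,322))])
for nm,u in (("comb",(195,205)),("rattle",(288,125)),("pump",(341,110))):print(nm,onz("top",u,10 if nm!="pump" else 100))
E
```

```text
top ((283.2500305175781, 205.75001525878906), (33.203914642333984, 5.692099571228027), 18.43494987487793)
[[266.6 203.2]
 [268.4 197.8]
 [299.9 208.3]
 [298.1 213.7]]
[array([512.7, 263.6]), array([524.8, 259.5]), array([499.3, 189.9]), array([487.4, 194.1])] [506.  226.7 152. ]
side ((311.15850830078125, 156.5731658935547), (5.098542213439941, 21.44181251525879), 24.77513885498047)
[[304.4 165.2]
 [313.3 145.8]
 [318.  147.9]
 [309.  167.4]]
[array([487.8, 194. ]), array([514.6, 264.7]), array([526.5, 255.8]), array([499.3, 185.7])] [506.8 224.3 152. ]
(array([506.7, 227. , 149.3]), np.float64(0.49137261298038803))
stand [[251.3 227.6]
 [268.3 179.4]
 [324.6 199.3]
 [307.6 247.4]] [[474.  318.6]
 [594.7 275.3]
 [540.3 134.8]
 [421.  179.9]] [507.5 227.2] [148.5 128.3 150.6 127.5]
rim ((284.64483642578125, 208.8819580078125), (30.60744857788086, 33.41523361206055), 118.43780517578125) [504.6 227.  112. ]
cab [[427.1 123. ]
 [438.   32.9]
 [545.8  46. ]
 [534.9 136.1]]
[[ 683.2  -99.9]
 [ 897.8 -137.2]
 [ 858.9 -382.7]
 [ 646.4 -339. ]] [241.9 217.8 248.6 217. ]
[[ 682.4 -105. ]
 [ 645.  -341.4]
 [ 855.9 -374.5]
 [ 895.2 -137.8]] [215.3 239.3 213.5 239.9]
handle [array([ 484.3, -130.8,  127. ]), array([ 461.9, -258. ,  127. ])]
front top inner [array([540.5, -84.5, 153. ]), array([ 501.4, -312.9,  153. ])]
walls back-left/right z143 [array([543.6, -97. , 143. ]), array([ 684.9, -121. ,  143. ]), array([ 509.9, -304.9,  143. ]), array([ 650.3, -324.2,  143. ])]
comb [534.7 459.8  10. ]
rattle [735.9 223.7  10. ]
pump [741.3  89.9 100. ]
```

Measurements:

| Item | Position (mm) | Yaw |
|---|---|---|
| Bucket bar centre | (506.5, 227) | about -20° |
| Stand base (128 x 150, the right size) | (507.5, 227) | about -20° |
| Cabinet edge | (664, -223) | about -9° |
| Drawer | open about 143 | – |

I'll approach high, turning about -96°.

>>> step_arm(deltas="3 -3.4 0 -8; 3 -3.4 0 -8; 3 -3.4 0 -8; 3 -3.4 0 -8; 3 -3.4 0 -8", claw=0)

```text
clock: 0.65
position: [298.9, 460.6, 228.4]
ee_rot: [[-0.583, 0.812, -0.004], [0.812, 0.583, 0.004], [0.006, -0.001, -1.0]]
wrist_force: [0.2, -0.5, 0.0]
width: 1.001
```

>>> step_arm(deltas="3 -3.4 0 -8; 3 -3.4 0 -8; 3 -3.4 0 -8; 3 -3.4 0 -8; 2 -3 0 -8")

```text
clock: 1.15
position: [444.2, 286.0, 228.5]
ee_rot: [[0.106, 0.994, 0.001], [0.994, -0.106, 0.006], [0.006, 0.0, -1.0]]
wrist_force: [-0.3, 0.3, 0.8]
width: 1.002
```

>>> step_arm(deltas="3 -3 0 -7; 2.8 -2.6 0 -6; 0.4 -0.3 0 -1; 0 0 0 0; 0 0 0 0")

```text
clock: 1.65
position: [510.3, 218.2, 228.2]
ee_rot: [[0.363, 0.932, 0.003], [0.932, -0.363, 0.003], [0.004, 0.002, -1.0]]
wrist_force: [-1.0, -0.2, 0.7]
width: 0.998
```

```bash
python3 - <<'E'
from h import *
s=manip.observe();im=manip.get_image("wrist")[:,:,::-1].copy();cv2.imwrite("pics/w1.png",im)
t=manip.get_image("top")[:,:,::-1];cv2.imwrite("pics/t1.png",cv2.resize(t[150:290,220:420],(800,560)))
print(s["position"],np.degrees(np.arctan2(s["ee_rot"][1][1],s["ee_rot"][0][1])),np.round(s["joint_pos"]))
np.save("s1.npy",np.r_[s["position"],np.ravel(s["ee_rot"])])
E
```

```text
[510.28023422 218.24454673 228.2242311 ] -21.286478017620954 [-45.  31.  30. 103. -19.  51. -28.]
```

View pics/w1.png

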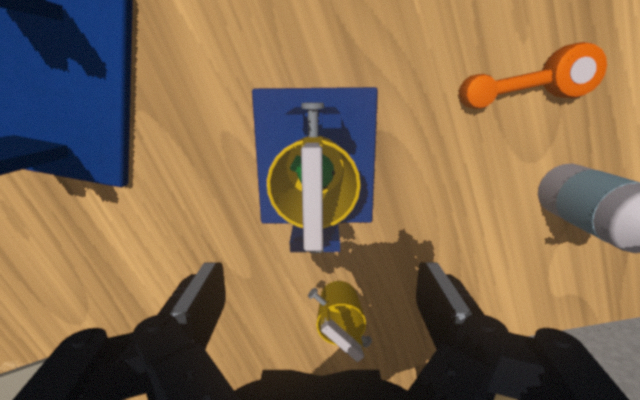

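The wrist view shows the large bucket's white bar at x≈313, y 143–250, aligned with the image vertical, with the green toy at (315,170). I'll cross-check the bar's position from this view.

```bash
cat >> h.py <<'E'
def wonz(s,uv,z):
    m=manip.camera_model("wrist");M=np.array(m["mount"]);R=np.array(s[3:]).reshape(3,3)
    d=R@M[:3,:3]@np.array([(uv[0]-m["cx"])/m["fx"],(uv[1]-m["cy"])/m["fy"],1.]);o=R@M[:3,3]+s[:3]
    return o+d*(z-o[2])/d[2]
E
python3 - <<'E'
from h import *
np.set_printoptions(precision=1,suppress=True)
s=np.load("s1.npy");im=cv2.imread("pics/w1.png")
h=cv2.cvtColor(im,cv2.COLOR_BGR2HSV);m=((h[...,1]<50)&(h[...,2]>130)).astype(np.uint8)*255
k=np.zeros_like(m);k[130:260,295:330]=m[130:260,295:330];r,c=rect(k);b=cv2.boxPoints(r);print(r)
P=np.array([wonz(s,p,152) for p in b]);print(P,P.mean(0))
# rim
m=cv2.inRange(h,(20,120,60),(32,255,255));k=np.zeros_like(m);k[130:240,255:370]=m[130:240,255:370];r,c=rect(k);e=cv2.fitEllipse(cv2.convexHull(c));print("rim",e,wonz(s,e[0],112))
for p in ((253,88),(377,88),(374,222),(262,222)):print(wonz(s,p,12))
E
```

```text
((311.0, 198.0), (104.0, 20.0), 90.0)
[[514.4 263.9 152. ]
 [526.6 259.1 152. ]
 [499.2 188.7 152. ]
 [485.7 194.  152. ]] [506.4 226.4 152. ]
rim ((313.4999084472656, 183.2541961669922), (92.465576171875, 93.17460632324219), 90.72463989257812) [507.9 227.3 112. ]
[475.8 317.9  12. ]
[593.4 271.9  12. ]
[543.9 133.3  12. ]
[423.4 180.5  12. ]
```

Both views agree on the bar: (506.5, 226.5), yaw about -21°. I'll centre over it and then descend.

>>> step_arm(deltas="-0.4 0.85 -1 0; 0 0 -2 0; 0 0 -2 0; 0 0 0 0; 0 0 0 0", claw=0)

```text
clock: 2.25
position: [500.2, 236.5, 175.1]
ee_rot: [[0.35, 0.937, -0.001], [0.937, -0.35, 0.008], [0.007, -0.003, -1.0]]
wrist_force: [-0.2, -0.3, 0.1]
width: 1.004
```

>>> step_arm(deltas="0.3 -0.5 0 0; 0 0 0 0; 0 0 0 0; 0 0 0 0")

```text
clock: 2.65
position: [504.1, 232.5, 177.3]
ee_rot: [[0.348, 0.937, 0.002], [0.937, -0.348, 0.01], [0.01, -0.001, -1.0]]
wrist_force: [0.1, -0.7, 0.2]
width: 1.001
```

>>> step_arm(deltas="0.2 -0.5 0 -0.5; 0 0 0 0; 0 0 0 0")

```text
clock: 2.95
position: [506.8, 226.9, 178.0]
ee_rot: [[0.358, 0.934, 0.003], [0.934, -0.358, 0.01], [0.011, -0.0, -1.0]]
wrist_force: [-0.1, 0.4, 0.7]
width: 0.999
```

Centred over the bar. Going down to TCP z≈124.

>>> step_arm(deltas="0 0 -1.2 0; 0 0 -1.2 0; 0 0 -1.2 0; 0 0 -1 0; 0 0 0 0")

```text
clock: 3.45
position: [505.8, 226.7, 126.8]
ee_rot: [[0.357, 0.934, 0.001], [0.934, -0.357, 0.009], [0.009, -0.002, -1.0]]
wrist_force: [-0.0, -0.4, 0.2]
width: 1.0
```

>>> step_arm(deltas="0 0 -0.2 0; 0 0 0 0; 0 0 0 0; 0 0 0 0", claw=0.7)

```text
clock: 3.85
position: [506.1, 226.7, 124.6]
ee_rot: [[0.358, 0.934, 0.001], [0.934, -0.358, 0.009], [0.009, -0.002, -1.0]]
wrist_force: [-0.2, -0.2, -0.4]
width: 0.332
```

```bash
python3 - <<'E'
from h import *
s=manip.observe();im=manip.get_image("wrist")[:,:,::-1].copy();cv2.imwrite("pics/w2.png",im)
t=manip.get_image("side")[:,:,::-1];cv2.imwrite("pics/s2.png",cv2.resize(t[90:260,230:430],(700,595)))
print(s["position"],s["wrist_force"],s["width"])
E
```

```text
[506.08800523 226.65582948 124.56037546] [-0.20180812 -0.24781422 -0.37117595] 0.33193484522118877
```

View pics/w2.png

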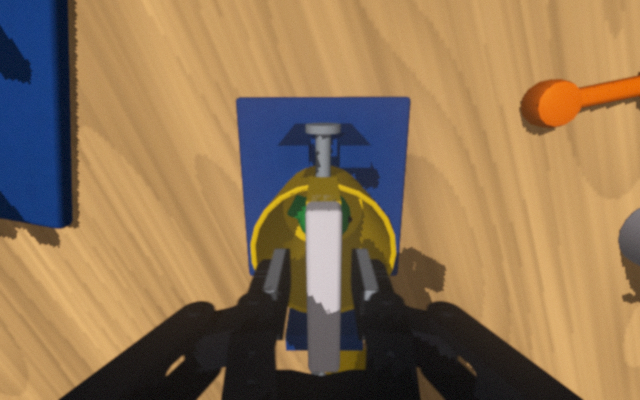

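View pics/s2.png

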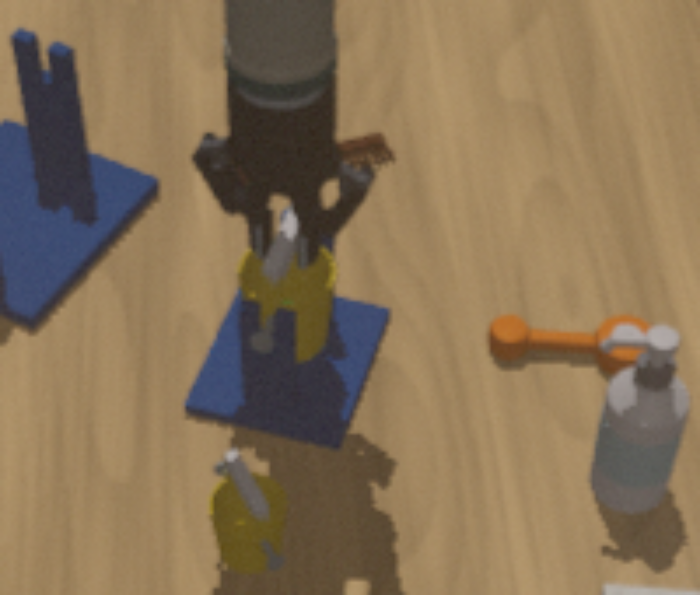

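The bar (x≈323) sits midway between the fingers (x≈280 and 365), so I'm closing.

>>> step_arm(deltas="0 0 0 0; 0 0 0 0; 0 0 0 0; 0 0 0 0; 0 0 0 0", claw=1)

```text
clock: 4.45
position: [506.6, 226.7, 125.0]
ee_rot: [[0.357, 0.934, 0.003], [0.934, -0.357, 0.009], [0.01, -0.0, -1.0]]
wrist_force: [-0.2, 0.0, -1.7]
width: 0.153
```

Gripped at about 13 mm opening, with no side force. Lifting slowly.

>>> step_arm(deltas="0 0 0.3 0; 0 0 0.4 0; 0 0 0.4 0; 0 0 0.4 0; 0 0 0 0")

```text
clock: 4.95
position: [505.5, 226.6, 140.7]
ee_rot: [[0.357, 0.934, 0.001], [0.934, -0.357, 0.009], [0.008, -0.002, -1.0]]
wrist_force: [0.3, -0.0, -2.1]
width: 0.152
```

>>> step_arm(deltas="0 0 0.4 0; 0 0 0.5 0; 0 0 0.5 0; 0 0 0.6 0; 0 0 0.6 0")

```text
clock: 5.45
position: [504.9, 226.4, 168.3]
ee_rot: [[0.357, 0.934, -0.001], [0.934, -0.357, 0.008], [0.008, -0.004, -1.0]]
wrist_force: [1.0, -0.2, -1.9]
width: 0.152
```

>>> step_arm(deltas="0 0 1 0; 0 0 1.5 0; 0 0 2 0; 0 0 2 0; 0 0 2 0")

```text
clock: 5.95
position: [503.2, 225.5, 257.4]
ee_rot: [[0.358, 0.934, -0.004], [0.934, -0.358, 0.006], [0.005, -0.006, -1.0]]
wrist_force: [0.7, 0.1, -1.6]
width: 0.154
```

>>> step_arm(deltas="0 0 1.5 0; 0 0 0.5 0; 0 0 0 0; 0 0 0 0")

```text
clock: 6.35
position: [504.4, 225.5, 282.4]
ee_rot: [[0.359, 0.934, 0.002], [0.933, -0.359, 0.01], [0.009, -0.002, -1.0]]
wrist_force: [0.6, -0.6, -2.4]
width: 0.154
```

```bash
python3 - <<'E'
from h import *
s=manip.observe();im=manip.get_image("wrist")[:,:,::-1].copy();cv2.imwrite("pics/w3.png",im)
t=manip.get_image("side")[:,:,::-1];cv2.imwrite("pics/s3.png",cv2.resize(t[60:260,200:430],(690,600)))
print(s["position"],s["wrist_force"],s["width"])
E
```

```text
[504.37451465 225.5337885  282.4390581 ] [ 0.5865127  -0.56854737 -2.44301652] 0.15399671764029238
```

View pics/s3.png

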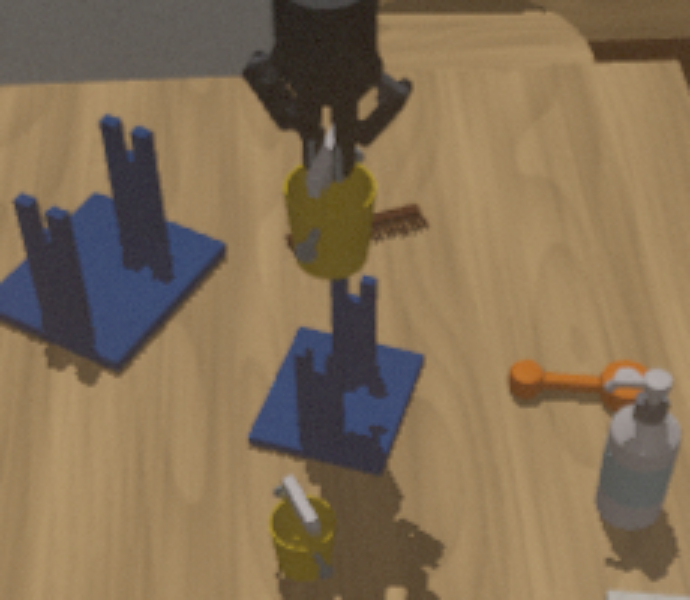

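View pics/w3.png

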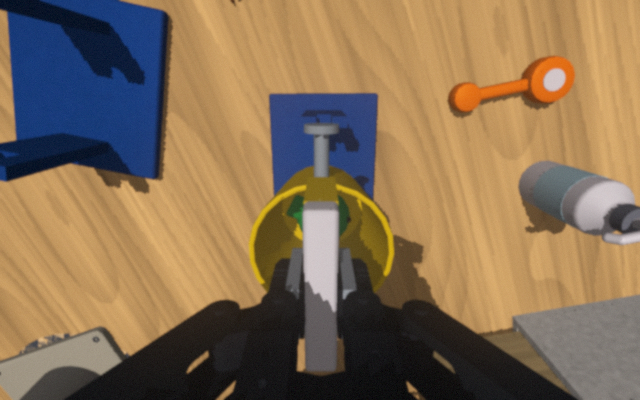

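The bucket is clear of the stand, level, with the toy visible inside at (318,210) in the wrist view. Carrying it over to the drawer with gentle ramps.

>>> step_arm(deltas="0.1 -0.6 0 0; 0.2 -1.2 0 0; 0.3 -1.8 0 0.5; 0.4 -2.2 0 0.8; 0.5 -2.5 0 0.8")

```text
clock: 6.95
position: [517.5, 140.4, 278.8]
ee_rot: [[0.317, 0.948, -0.005], [0.948, -0.317, 0.007], [0.005, -0.007, -1.0]]
wrist_force: [0.3, -0.7, -2.1]
width: 0.154
```

>>> step_arm(deltas="0.5 -2.5 0 0.8; 0.5 -2.5 0 0.8; 0.5 -2.5 0 0.8; 0.5 -2.5 0 0.8; 0.5 -2.5 0 0.8")

```text
clock: 7.45
position: [541.4, 3.4, 277.2]
ee_rot: [[0.252, 0.968, -0.009], [0.968, -0.252, 0.003], [0.0, -0.009, -1.0]]
wrist_force: [1.0, 0.4, -3.1]
width: 0.148
```

>>> step_arm(deltas="0.5 -2.5 0 0.8; 0.5 -2.5 0 0.8; 0.5 -2.5 0 0.8; 0.5 -2.5 0 0.8; 0.5 -2.5 0 0.8")

```text
clock: 7.95
position: [563.6, -134.0, 275.5]
ee_rot: [[0.187, 0.982, -0.013], [0.982, -0.187, -0.0], [-0.003, -0.013, -1.0]]
wrist_force: [-0.1, 0.5, -2.1]
width: 0.148
```

>>> step_arm(deltas="0.5 -2.1 0 0.6; 0.4 -1.7 0 0.5; 0.3 -1.2 0 0.3; 0.1 -0.6 0 0; 0 -0.2 0 0")

```text
clock: 8.45
position: [572.8, -204.5, 273.7]
ee_rot: [[0.173, 0.985, -0.018], [0.985, -0.173, -0.005], [-0.008, -0.017, -1.0]]
wrist_force: [-0.5, -0.7, -2.2]
width: 0.155
```

>>> step_arm(deltas="0 0 0 0; 0 0 0 0; 0 0 0 0")

```text
clock: 8.75
position: [572.6, -202.3, 273.4]
ee_rot: [[0.171, 0.985, -0.019], [0.985, -0.172, -0.003], [-0.006, -0.018, -1.0]]
wrist_force: [-0.5, -0.2, -2.1]
width: 0.155
```

```bash
python3 - <<'E'
from h import *
s=manip.observe();print(s["position"],s["wrist_force"],s["width"],np.degrees(np.arctan2(s["ee_rot"][1][1],s["ee_rot"][0][1])))
im=manip.get_image("side")[:,:,::-1];cv2.imwrite("pics/s4.png",im)
t=manip.get_image("top")[:,:,::-1];cv2.imwrite("pics/t4.png",t)
E
```

```text
[ 572.56506259 -202.30960462  273.42861394] [-0.51763883 -0.21988061 -2.06931225] 0.15477192413379115 -9.876717411264583
```

View pics/s4.png

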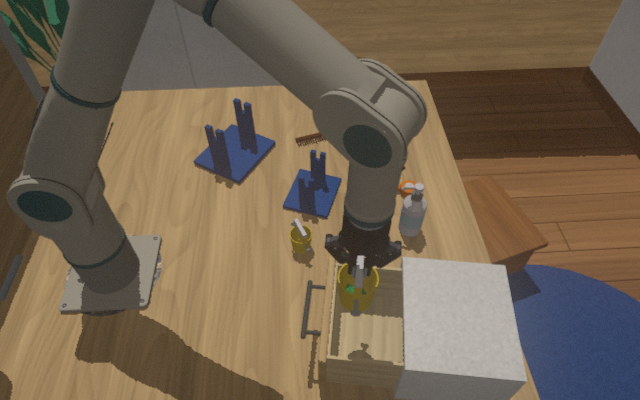

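View pics/t4.png

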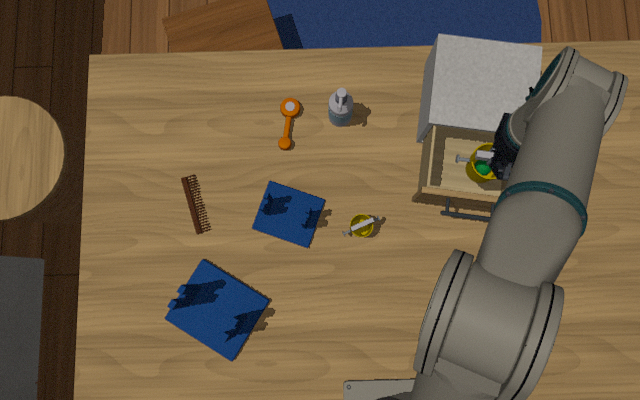

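The bucket is over the drawer, level, with the toy visible at (483,169) in the top view. I'll correct by about +14, -9 mm and then lower.

>>> step_arm(deltas="0.7 -0.5 0 0.4; 0.6 -0.4 0 0.4; 0 0 0 0; 0 0 0 0")

```text
clock: 9.25
position: [587.6, -211.2, 273.6]
ee_rot: [[0.154, 0.988, -0.018], [0.988, -0.154, -0.003], [-0.006, -0.017, -1.0]]
wrist_force: [-0.1, -0.3, -2.2]
width: 0.151
```

>>> step_arm(deltas="0 0 -0.8 0; 0 0 -1.2 0; 0 0 -1 0; 0 0 -0.5 0; 0 0 0 0")

```text
clock: 9.75
position: [586.4, -210.7, 234.2]
ee_rot: [[0.155, 0.988, -0.021], [0.988, -0.155, -0.002], [-0.005, -0.02, -1.0]]
wrist_force: [-0.9, -0.4, -2.4]
width: 0.148
```

>>> step_arm(deltas="0 0 -1.2 0; 0 0 -1.5 0; 0 0 -1.5 0; 0 0 -1.5 0; 0 0 -1 0")

```text
clock: 10.25
position: [587.5, -211.1, 164.4]
ee_rot: [[0.154, 0.988, -0.017], [0.988, -0.154, -0.003], [-0.006, -0.016, -1.0]]
wrist_force: [-0.2, 0.1, -2.8]
width: 0.153
```

>>> step_arm(deltas="0 0 -1 0; 0 0 -1 0; 0 0 -0.7 0; 0 0 -0.4 0; 0 0 0 0")

```text
clock: 10.75
position: [587.2, -210.9, 129.6]
ee_rot: [[0.154, 0.988, -0.018], [0.988, -0.154, -0.003], [-0.006, -0.017, -1.0]]
wrist_force: [0.5, 0.7, -1.4]
width: 0.147
```

```bash
python3 - <<'E'
from h import *
s=manip.observe();print(s["position"],s["wrist_force"])
im=manip.get_image("side")[:,:,::-1];cv2.imwrite("pics/s5.png",cv2.resize(im[200:400,270:530],(780,600)))
im=manip.get_image("top")[:,:,::-1];cv2.imwrite("pics/t5.png",cv2.resize(im[20:240,400:560],(436,600)))
E
```

```text
[ 587.19817226 -210.93224267  129.5984446 ] [ 0.50694253  0.73583903 -1.36316226]
```

View pics/s5.png

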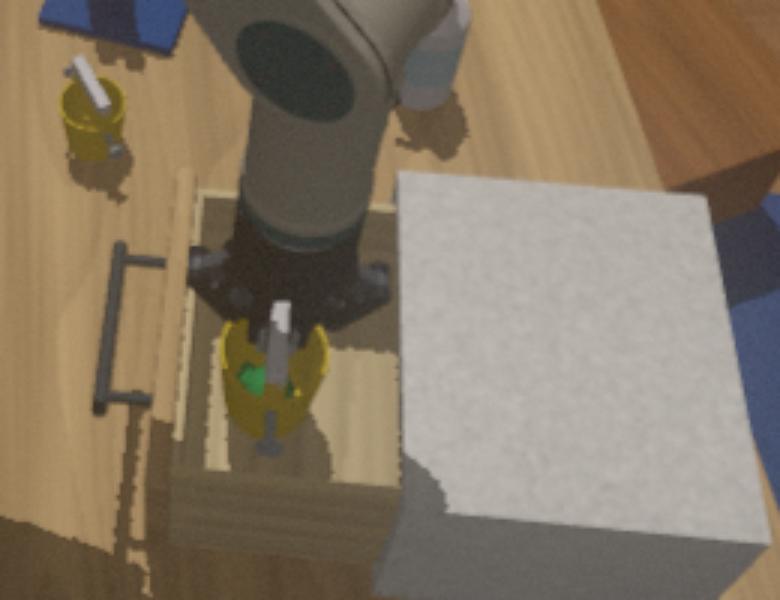

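View pics/t5.png

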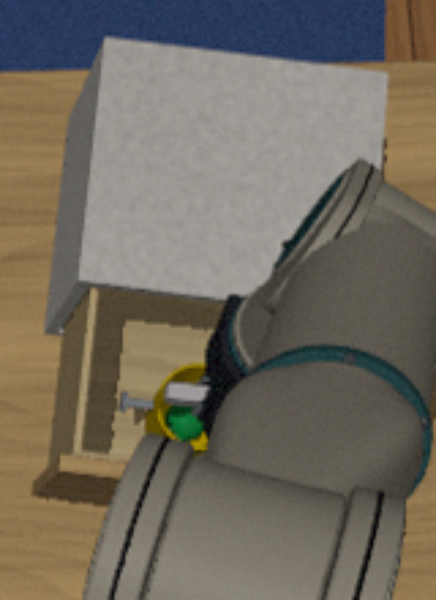

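The bucket hangs inside the drawer, clear of the front and sides, with the toy inside. Lowering the last ~19 mm slowly.

>>> step_arm(deltas="0 0 -0.4 0; 0 0 -0.4 0; 0 0 -0.3 0; 0 0 0 0")

```text
clock: 11.25
position: [588.6, -211.5, 119.8]
ee_rot: [[0.154, 0.988, -0.014], [0.988, -0.154, -0.004], [-0.006, -0.013, -1.0]]
wrist_force: [-0.7, -0.2, -3.0]
width: 0.155
```

>>> step_arm(deltas="0 0 -0.3 0; 0 0 -0.3 0; 0 0 0 0; 0 0 0 0")

```text
clock: 11.65
position: [588.6, -211.5, 113.3]
ee_rot: [[0.154, 0.988, -0.014], [0.988, -0.154, -0.004], [-0.006, -0.013, -1.0]]
wrist_force: [0.8, 0.6, -3.0]
width: 0.155
```

>>> step_arm(deltas="0 0 -0.2 0; 0 0 -0.1 0; 0 0 0 0; 0 0 0 0")

```text
clock: 12.05
position: [588.9, -211.7, 110.6]
ee_rot: [[0.154, 0.988, -0.013], [0.988, -0.154, -0.005], [-0.007, -0.012, -1.0]]
wrist_force: [-0.6, 0.3, -1.6]
width: 0.151
```

>>> step_arm(deltas="0 0 -0.1 0; 0 0 0 0; 0 0 0 0")

```text
clock: 12.35
position: [589.5, -212.3, 110.6]
ee_rot: [[0.154, 0.988, -0.012], [0.988, -0.154, -0.005], [-0.007, -0.011, -1.0]]
wrist_force: [-0.5, -0.8, -2.7]
width: 0.154
```

>>> step_arm(deltas="0 0 -0.1 0; 0 0 0 0; 0 0 0 0")

```text
clock: 12.65
position: [590.1, -212.7, 110.6]
ee_rot: [[0.155, 0.988, -0.01], [0.988, -0.155, -0.006], [-0.007, -0.009, -1.0]]
wrist_force: [-0.1, 0.6, -1.1]
width: 0.152
```

>>> step_arm(deltas="0 0 -0.2 0; 0 0 0 0; 0 0 0 0")

```text
clock: 12.95
position: [591.7, -213.8, 110.6]
ee_rot: [[0.155, 0.988, -0.006], [0.988, -0.155, -0.007], [-0.008, -0.005, -1.0]]
wrist_force: [-0.1, -0.1, -1.7]
width: 0.151
```

```bash
python3 - <<'E'
from h import *
s=manip.observe();print(s["position"],s["wrist_force"],s["wrist_torque"],np.round(s["joint_pos"],1),np.round(s["joint_efforts"],1))
im=manip.get_image("side")[:,:,::-1];cv2.imwrite("pics/s6.png",cv2.resize(im[200:400,270:530],(780,600)))
im=manip.get_image("wrist")[:,:,::-1];cv2.imwrite("pics/w6.png",im)
E
```

```text
[ 591.6895466  -213.83402322  110.56500257] [-0.10226446 -0.14181017 -1.72435827] [-0.02926181  0.10713167 -0.05065145] [  3.5  44.7  22.9  96.7 -22.6  43.4  28.2] [ -0.3 -57.7   6.9 -14.8  -0.1   0.   -0. ]
```

View pics/s6.png

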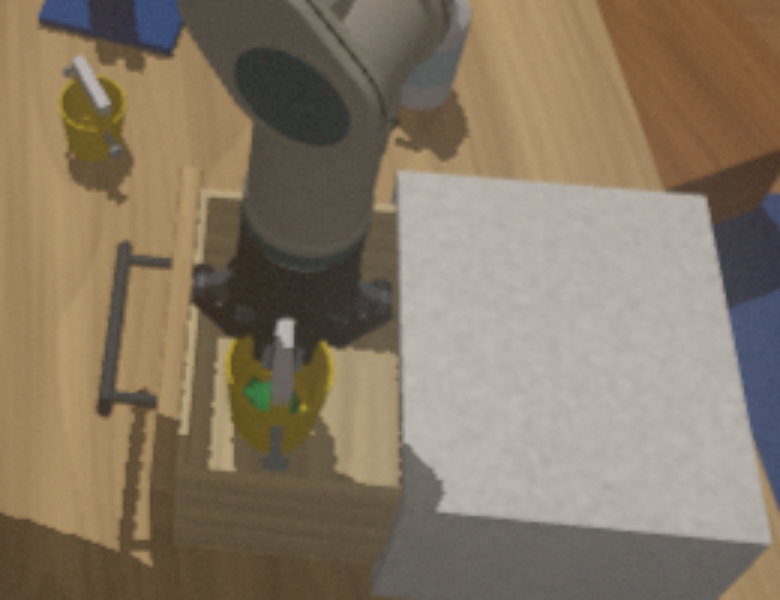

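View pics/w6.png

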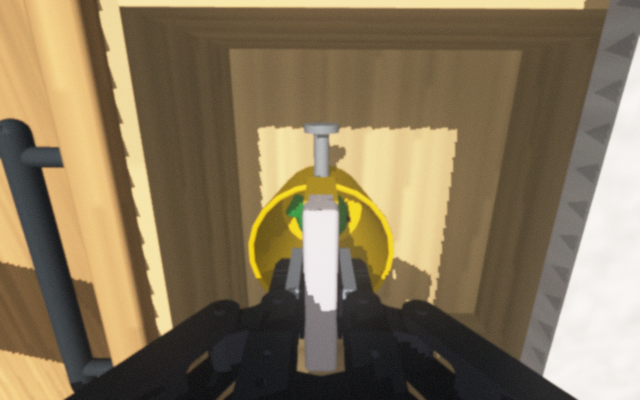

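The TCP stops at 110.6 mm, against about 110 predicted for the foot on the drawer floor. The drawer shifted by a few mm with the downward nudges, so the bucket is on the floor. Releasing partly.

>>> step_arm(deltas="0 0 0 0; 0 0 0 0; 0 0 0 0; 0 0 0 0; 0 0 0 0", claw=0.6)

```text
clock: 13.55
position: [591.4, -213.7, 109.8]
ee_rot: [[0.155, 0.988, -0.007], [0.988, -0.155, -0.007], [-0.008, -0.006, -1.0]]
wrist_force: [-0.3, 1.6, 0.7]
width: 0.396
```

```bash
python3 - <<'E'
from h import *
s=manip.observe();print(s["position"],s["wrist_force"],s["width"],np.degrees(np.arctan2(s["ee_rot"][1][1],s["ee_rot"][0][1])))
im=manip.get_image("wrist")[:,:,::-1];cv2.imwrite("pics/w7.png",im)
E
```

```text
[ 591.40683305 -213.65858438  109.82804269] [-0.32850617  1.5649006   0.73950003] 0.39613081181251786 -8.902927025861432
```

View pics/w7.png

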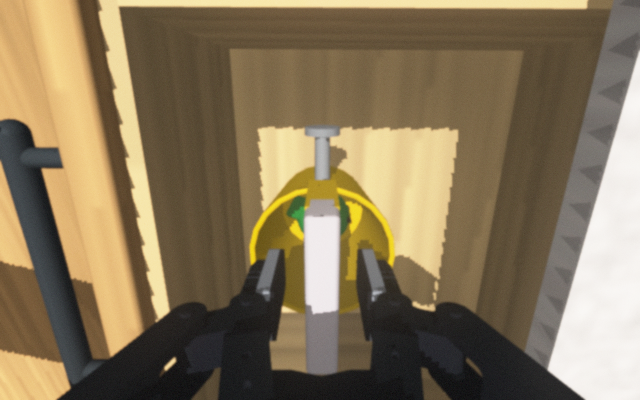

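The fingers (x≈270 and 372) are clear of the bar (x≈322), and the bucket stands upright with the toy inside. Retreating straight up.

>>> step_arm(deltas="0 0 0.5 0; 0 0 1 0; 0 0 1.5 0; 0 0 2 0; 0 0 2.5 0")

```text
clock: 14.1
position: [589.1, -212.7, 186.2]
ee_rot: [[0.155, 0.988, -0.013], [0.988, -0.155, -0.005], [-0.007, -0.012, -1.0]]
wrist_force: [0.3, -1.0, 0.8]
width: 0.401
```

>>> step_arm(deltas="0 0 3 0; 0 0 3 0; 0 0 2 0; 0 0 0 0")

```text
clock: 14.5
position: [590.5, -214.3, 276.8]
ee_rot: [[0.156, 0.988, -0.004], [0.988, -0.156, -0.009], [-0.009, -0.003, -1.0]]
wrist_force: [-0.4, 0.6, -0.4]
width: 0.399
```

>>> step_arm(deltas="-4 0.5 0 0; -4 0.5 0 0; -4 0.5 0 0; -4 0.5 0 0; 0 0 0 0", claw=1)

```text
clock: 15.0
position: [423.2, -192.0, 274.9]
ee_rot: [[0.155, 0.988, -0.006], [0.988, -0.155, -0.008], [-0.008, -0.005, -1.0]]
wrist_force: [0.8, -0.6, 1.1]
width: -0.0
```

```bash
python3 - <<'E'
from h import *
s=manip.observe();print(s["position"],s["wrist_force"],s["width"])
im=manip.get_image("side")[:,:,::-1];cv2.imwrite("pics/s8.png",im)
im=manip.get_image("top")[:,:,::-1];cv2.imwrite("pics/t8.png",im)
im=manip.get_image("wrist")[:,:,::-1];cv2.imwrite("pics/w8.png",im)
np.save("s8.npy",np.r_[s["position"],np.ravel(s["ee_rot"])])
E
```

```text
[ 423.17516715 -192.03684172  274.94854759] [ 0.76872814 -0.63471671  1.06986556] -0.00011249797011073749
```

View pics/s8.png

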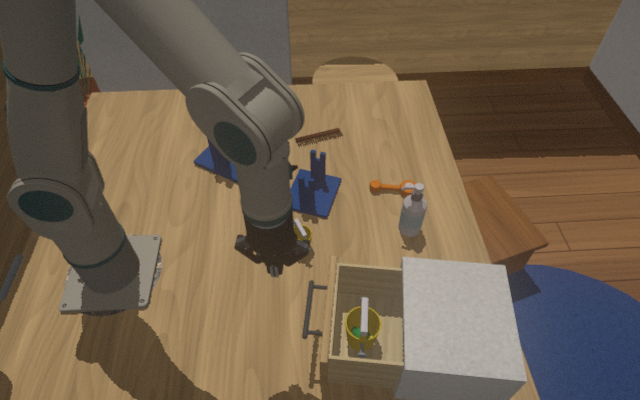

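View pics/t8.png

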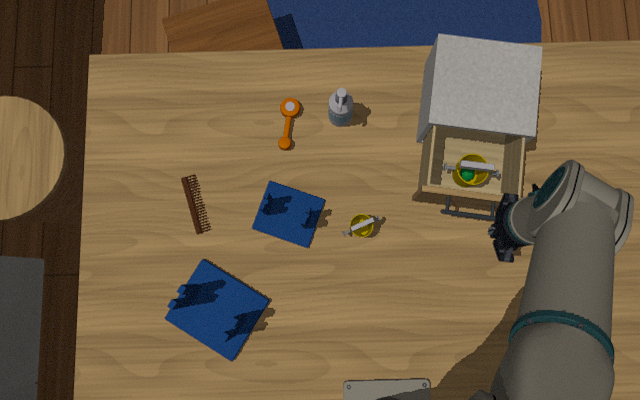

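View pics/w8.png

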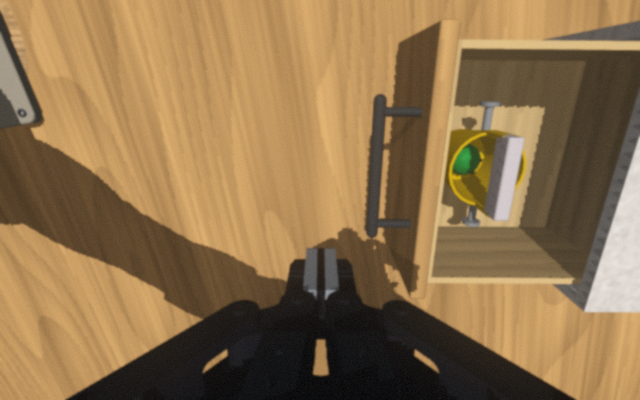

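The bucket stands in the drawer with the green toy in it: top view (472,170), wrist (470,160). I'll measure the handle now, from ends (380,97) and (372,233) in the wrist view.

```bash
python3 - <<'E'
from h import *
np.set_printoptions(precision=1,suppress=True)
s=np.load("s8.npy")
A,B=wonz(s,(380,97),132),wonz(s,(372,233),132);print(A,B,(A+B)/2)
E
```

```text
[ 481.2 -128.8  132. ] [ 461.9 -248.6  132. ] [ 471.6 -188.7  132. ]
```

>>> step_arm(deltas="0 0.9 -3 0; 0 0 -3 0; 0 0 -3 0; 0 0 -3 0; 0 0 -2 0")

```text
clock: 15.65
position: [442.2, -185.9, 133.1]
ee_rot: [[0.145, 0.989, 0.016], [0.989, -0.145, -0.018], [-0.016, 0.018, -1.0]]
wrist_force: [-0.6, 0.1, 0.1]
width: -0.003
```

>>> step_arm(deltas="0 0 -1 0; 0 0 0 0; 0 0 0 0")

```text
clock: 15.95
position: [444.0, -186.0, 119.4]
ee_rot: [[0.144, 0.99, 0.012], [0.989, -0.144, -0.017], [-0.015, 0.014, -1.0]]
wrist_force: [0.1, 0.4, 0.1]
width: 0.0
```

```bash
python3 - <<'E'
from h import *
s=manip.observe();print(s["position"],s["wrist_force"],np.round(s["joint_pos"],1))
im=manip.get_image("side")[:,:,::-1];cv2.imwrite("pics/s9.png",cv2.resize(im[200:400,230:490],(780,600)))
im=manip.get_image("wrist")[:,:,::-1];cv2.imwrite("pics/w9.png",im)
E
```

```text
[ 444.02806002 -186.03738625  119.44657462] [0.11388437 0.41858177 0.14727368] [  4.6  34.   21.  120.7 -23.7  28.   34.9]
```

View pics/s9.png

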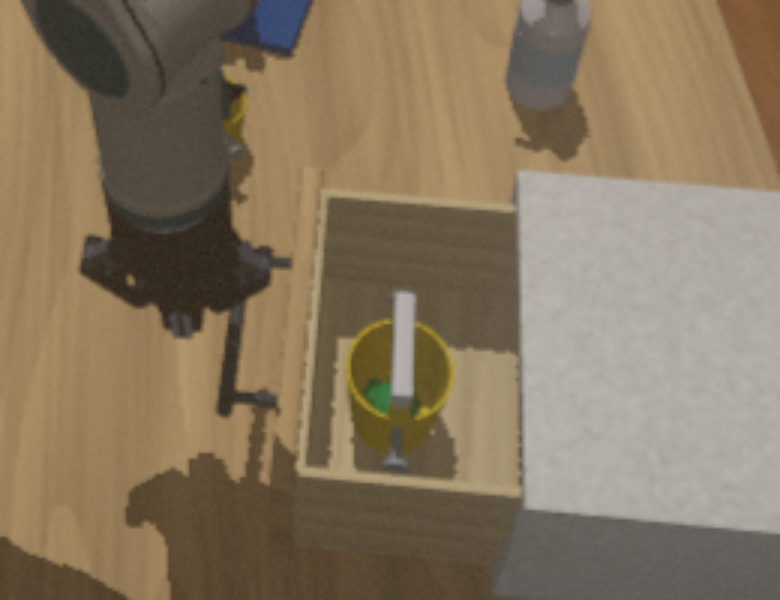

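View pics/w9.png

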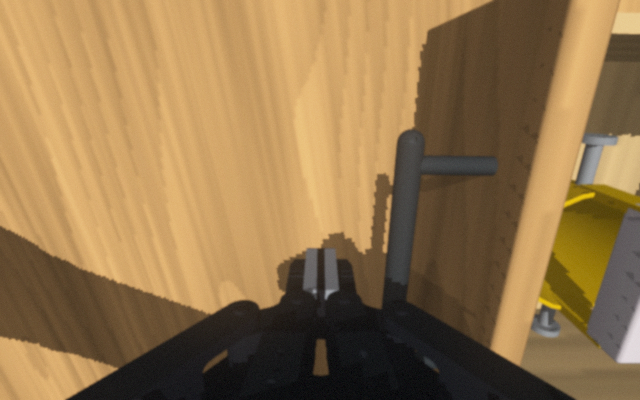

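The shut fingers (320,270 in the wrist view) stand just in front of the bar (400,230). I'll push slowly along the unit's +x.

>>> step_arm(deltas="0.3 -0.05 0 0; 0.4 -0.06 0 0; 0.4 -0.06 0 0; 0.4 -0.06 0 0; 0.4 -0.06 0 0")

```text
clock: 16.55
position: [465.9, -189.5, 122.9]
ee_rot: [[0.144, 0.989, 0.018], [0.989, -0.143, -0.019], [-0.016, 0.02, -1.0]]
wrist_force: [-2.4, -0.2, 0.4]
width: 0.001
```

>>> step_arm(deltas="0.4 -0.06 0 0; 0.4 -0.06 0 0; 0.5 -0.08 0 0; 0.5 -0.08 0 0; 0.5 -0.08 0 0")

```text
clock: 17.05
position: [490.0, -193.4, 122.8]
ee_rot: [[0.144, 0.989, 0.016], [0.989, -0.144, -0.018], [-0.016, 0.019, -1.0]]
wrist_force: [-1.7, 0.3, 2.1]
width: -0.001
```

>>> step_arm(deltas="0.5 -0.08 -0.15 0; 0.5 -0.08 -0.15 0; 0.5 -0.08 -0.15 0; 0.5 -0.08 -0.1 0; 0.5 -0.08 -0.05 0")

```text
clock: 17.55
position: [517.5, -197.5, 116.2]
ee_rot: [[0.144, 0.989, 0.016], [0.989, -0.143, -0.018], [-0.016, 0.019, -1.0]]
wrist_force: [-1.2, 0.5, 1.3]
width: 0.0
```

>>> step_arm(deltas="0.5 -0.08 0 0; 0.5 -0.08 0 0; 0.5 -0.08 0 0; 0.5 -0.08 0 0; 0.5 -0.08 0 0")

```text
clock: 18.05
position: [544.5, -201.9, 115.9]
ee_rot: [[0.144, 0.989, 0.016], [0.989, -0.143, -0.018], [-0.016, 0.018, -1.0]]
wrist_force: [-0.9, 0.1, 0.4]
width: -0.0
```

>>> step_arm(deltas="0.5 -0.08 0 0; 0.5 -0.08 0 0; 0.4 -0.06 0 0; 0.4 -0.06 0 0; 0.3 -0.05 0 0")

```text
clock: 18.55
position: [567.7, -205.6, 115.9]
ee_rot: [[0.144, 0.989, 0.016], [0.989, -0.143, -0.018], [-0.016, 0.018, -1.0]]
wrist_force: [-2.6, 0.0, 1.7]
width: -0.003
```

```bash
python3 - <<'E'
from h import *
s=manip.observe();print(s["position"],s["wrist_force"])
im=manip.get_image("side")[:,:,::-1];cv2.imwrite("pics/s10.png",cv2.resize(im[200:400,270:530],(780,600)))
E
```

```text
[ 567.72188498 -205.64391434  115.85232203] [-2.62472264  0.03645915  1.70227711]
```

View pics/s10.png

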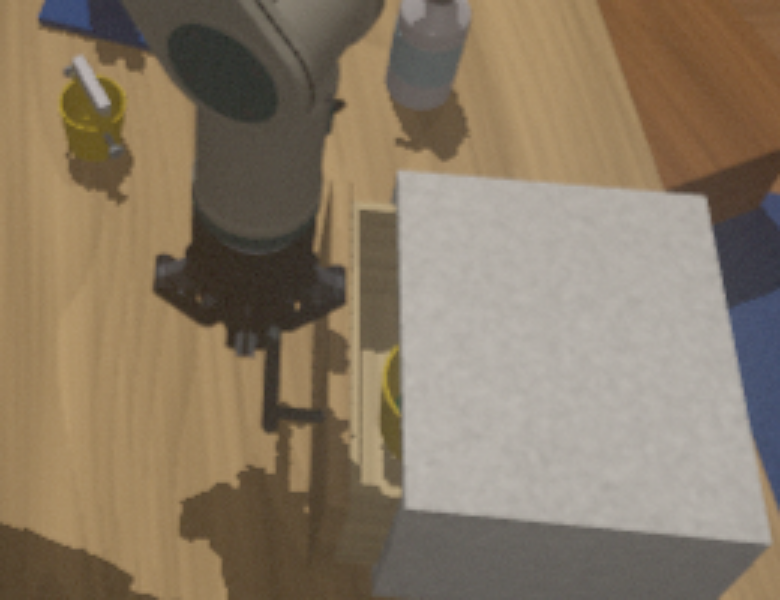

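The drawer still shows about 35 mm of opening. Continuing gently.

>>> step_arm(deltas="0.4 -0.06 0 0; 0.4 -0.06 0 0; 0.4 -0.06 0 0; 0.3 -0.05 0 0; 0.3 -0.05 0 0")

```text
clock: 19.1
position: [587.1, -208.7, 115.8]
ee_rot: [[0.144, 0.989, 0.016], [0.989, -0.144, -0.018], [-0.016, 0.018, -1.0]]
wrist_force: [-1.7, 0.4, 0.7]
width: 0.001
```

>>> step_arm(deltas="0.3 -0.05 0 0; 0.2 -0.03 0 0; 0.2 -0.03 0 0; 0.2 -0.03 0 0; 0.2 -0.03 0 0")

```text
clock: 19.6
position: [598.8, -210.5, 115.7]
ee_rot: [[0.144, 0.99, 0.015], [0.989, -0.143, -0.018], [-0.016, 0.017, -1.0]]
wrist_force: [-5.1, 0.5, 3.9]
width: -0.0
```

>>> step_arm(deltas="0.2 -0.03 0 0; 0.2 -0.03 0 0")

```text
clock: 19.8
position: [598.7, -210.6, 115.7]
ee_rot: [[0.144, 0.989, 0.007], [0.989, -0.144, -0.015], [-0.014, 0.009, -1.0]]
wrist_force: [-7.3, 0.9, 7.2]
width: -0.001
```

>>> step_arm(deltas="0.2 -0.03 0 0; 0.2 -0.03 0 0")

```text
clock: 20.0
position: [598.6, -210.5, 115.8]
ee_rot: [[0.145, 0.989, -0.002], [0.989, -0.145, -0.012], [-0.012, 0.0, -1.0]]
wrist_force: [-5.5, 1.3, 4.9]
width: 0.004
```

```bash
python3 - <<'E'
from h import *
s=manip.observe();print(s["position"],s["wrist_force"])
im=manip.get_image("side")[:,:,::-1];cv2.imwrite("pics/s11.png",cv2.resize(im[200:400,270:530],(780,600)))
E
```

```text
[ 598.57375496 -210.49704636  115.79998768] [-5.54574921  1.31972053  4.91461599]
```

View pics/s11.png

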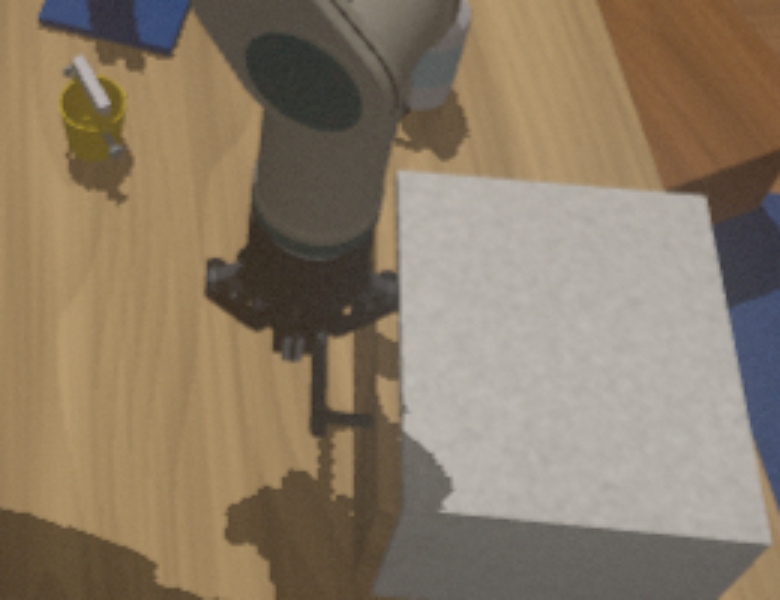

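Motion stopped at TCP x≈598.6, which matches the predicted shut position (about 599). The gripper knuckle is close to the cabinet edge, though, so I'll back off and measure the handle.

>>> step_arm(deltas="-1 0.15 0 0; -2.5 0.4 0 0; -3 0.5 0 0; -3 0.5 0 0; 0 0 0 0")

```text
clock: 20.55
position: [503.6, -194.2, 115.9]
ee_rot: [[0.144, 0.99, 0.003], [0.99, -0.144, -0.013], [-0.013, 0.005, -1.0]]
wrist_force: [0.3, -1.1, 0.1]
width: -0.0
```

>>> step_arm(deltas="0 0 3 0; 0 0 4 0; 0 0 4 0; 0 0 3 0; 0 0 0 0")

```text
clock: 21.05
position: [507.2, -194.4, 261.7]
ee_rot: [[0.144, 0.99, 0.009], [0.99, -0.144, -0.015], [-0.013, 0.011, -1.0]]
wrist_force: [0.3, -0.6, -1.1]
width: 0.001
```

```bash
python3 - <<'E'
from h import *
s=manip.observe();print(s["position"],s["wrist_force"])
np.save("s12.npy",np.r_[s["position"],np.ravel(s["ee_rot"])])
im=manip.get_image("wrist")[:,:,::-1];cv2.imwrite("pics/w12.png",im)
im=manip.get_image("side")[:,:,::-1];cv2.imwrite("pics/s12f.png",im);cv2.imwrite("pics/s12.png",cv2.resize(im[200:400,270:530],(780,600)))
im=manip.get_image("top")[:,:,::-1];cv2.imwrite("pics/t12.png",im)
E
```

```text
[ 507.23940154 -194.35586209  261.69876159] [ 0.30768095 -0.6452589  -1.12542731]
```

View pics/w12.png

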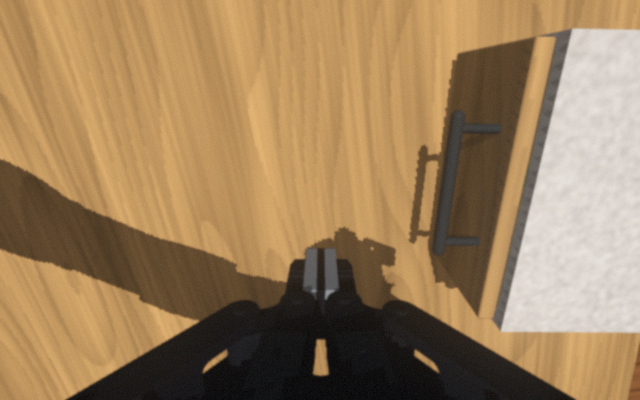

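View pics/s12.png

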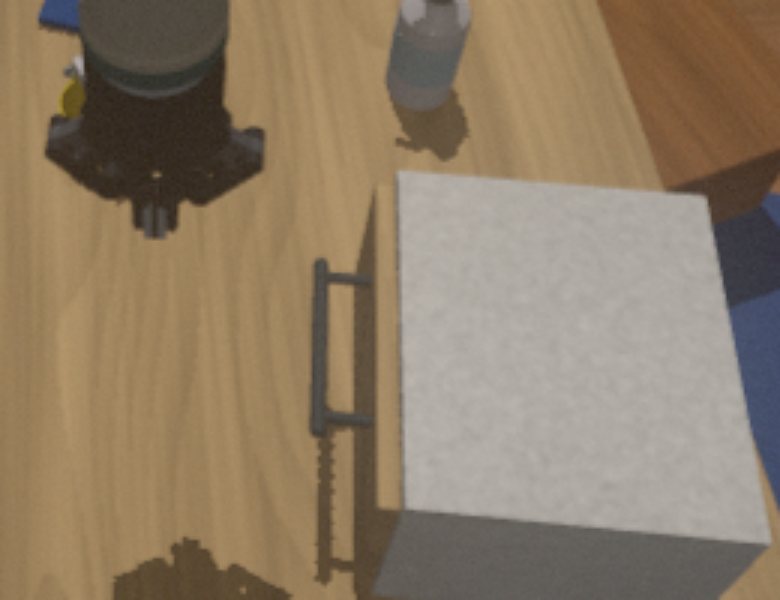

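View pics/t12.png

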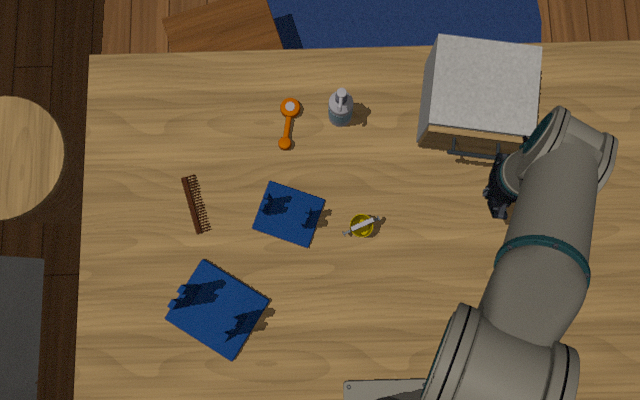

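```bash
python3 - <<'E'
from h import *
np.set_printoptions(precision=1,suppress=True)
s=np.load("s12.npy");X=np.array([np.cos(np.radians(8.9)),-np.sin(np.radians(8.9))])
w=cv2.imread("pics/w12.png")
cv2.imwrite("pics/w12c.png",cv2.resize(w[110:210,430:590],(800,500),interpolation=cv2.INTER_CUBIC))
t=cv2.imread("pics/s12f.png");cv2.imwrite("pics/s12c.png",cv2.resize(t[250:380,370:420],(230,598),interpolation=cv2.INTER_CUBIC))
for nm,a,z in (("handle top",(457,113),132),("handle bot",(440,250),132)):
    p=wonz(s,a,z);print(nm,p,p[:2]@X)
E
```

```text
handle top [ 623.8 -151.6  132. ] 639.7600915647353
handle bot [ 607.  -271.7  132. ] 641.7566795173404
```

View pics/w12c.png

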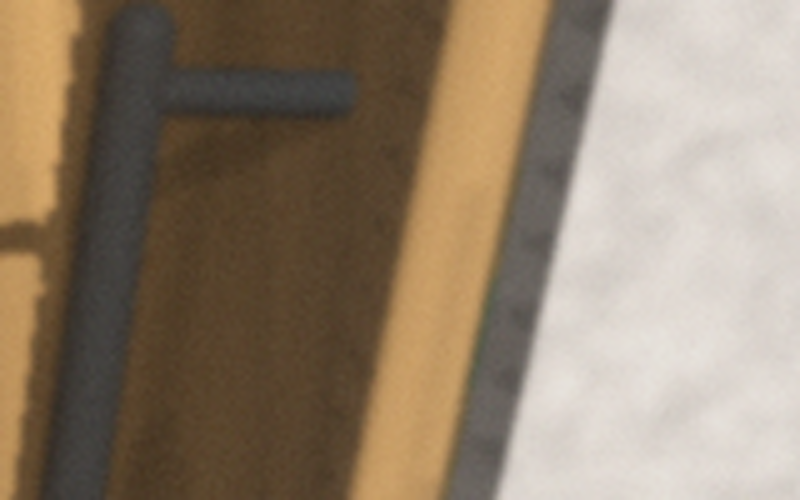

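View pics/s12c.png

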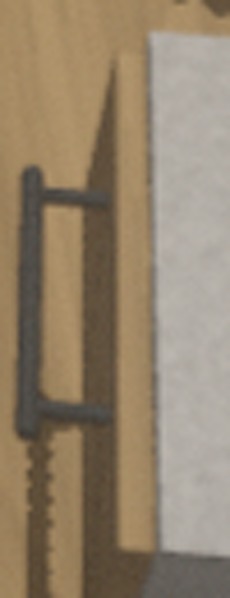

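```bash
python3 - <<'E'
from h import *
s=np.load("s12.npy");X=np.array([np.cos(np.radians(8.9)),-np.sin(np.radians(8.9))])
f=lambda x,y:(430+x/5,110+y/5)
for nm,x,z in (("outer",410,153),("inner",503,153),("edge",553,165),("bar",99,132),("barC",99,127)):
    print(nm,round(wonz(s,f(x,250),z)[:2]@X,1))
w=cv2.imread("pics/w12.png");print(w[165:178,522:536].tolist()[5])
g=lambda x,y:(370+x/4.6,250+y/4.6)
for nm,x,z in (("outer",118,153),("inner?",152,153),("edge",154,165),("bar",30,132)):
    print("side",nm,round(onz("side",g(x,300),z)[:2]@X,1))
E
```

```text
outer 678.5
inner 692.8
edge 692.3
bar 639.2
barC 641.3
[[100, 153, 195], [100, 153, 197], [103, 155, 194], [97, 145, 183], [79, 116, 144], [73, 101, 107], [80, 94, 93], [85, 92, 95], [90, 95, 99], [92, 95, 102], [92, 97, 102], [90, 95, 100], [90, 93, 101], [90, 95, 100]]
side outer 679.4
side inner? 694.0
side edge 693.0
side bar 643.6
```

The drawer front's inner edge and the cabinet edge lie at the same place along the unit's axis, within about 1 mm (692.8 vs 692.3). The outer face is 14–15 mm in front of the edge, as expected when shut. Next I check the bystanders, let things settle, and hand in.

>>> step_arm(deltas="0 0 0 0; 0 0 0 0; 0 0 0 0")

```text
clock: 21.5
position: [502.8, -191.7, 253.6]
ee_rot: [[0.143, 0.99, -0.006], [0.99, -0.144, -0.01], [-0.011, -0.005, -1.0]]
wrist_force: [1.0, -0.2, -0.1]
width: 0.001
```

```bash
python3 - <<'E'
from h import *
a=cv2.imread("pics/top0.png");b=cv2.imread("pics/t12.png")
d=cv2.absdiff(a,b).max(2)
for n,(x0,y0,x1,y1) in dict(comb=(175,168,215,240),rattle=(272,92,306,156),pump=(322,80,375,132)).items():print(n,(d[y0:y1,x0:x1]>40).sum())
s=manip.observe();print(s["clock"],s["wrist_force"],np.abs(s["qd"]).max())
print(manip.sign_off())
E
```

```text
comb 0
rattle 0
pump 0
21.5 [ 0.96669005 -0.16553484 -0.12640694] 0.7823512329953091
the job is handed in; nothing more can be done
None
```

I lifted the larger bucket, with the toy in it, straight up off its stand and stood it upright in the open drawer. I then let go and pushed the drawer shut by its handle, and handed the job in at about 21.5 s. No verdict came back.

**Drawer:** it measures shut to within about 1–2 mm in the wrist and side views. The push stopped at the predicted TCP position, with about 7 N of push force.

**Bucket and toy:** after release, the pictures showed the bucket upright with the toy inside. I could not see into the shut drawer, so their final state rests on that view and on the slow push (about 50 mm/s).

**Bottle, comb and rattle:** they show no pixel change from the first top picture. The arm had backed off and was touching nothing.

**What disagreed:**
- **Floor contact:** the wrist force showed no clear rise when the bucket reached the drawer floor. I judged contact by the height stopping at 110.6 mm, as predicted; the last downward nudges slid the drawer about 3 mm.
- **Drawer gap:** a faint greenish line beside the shut drawer front may mean a gap of about 1 mm, against the 6 mm allowed.
- **Push reading:** there was 5–7 N upward at the end of the push, and the gripper knuckle was close to the cabinet edge. I did not rule out a light touch there.

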